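Slide the setting block home and zero the counter

TASK

The height check is finished, so put the station away: slide the blue setting block across the bench into its own bay, the one with the blue label, keeping it flat on the bench all the way, until it rests squarely and fully home against the back of the bay. Also turn the counter's reset knob counter-clockwise (seen from above) back to its zero stop. Leave everything else where it stands.

Things in the scene. Friction and masses are not known exactly. Their poses are not given: they have to be found in the camera images.
- block_blue: the blue setting block, loose, 0.4 to 0.8 kg, too wide to grasp: 100 mm (x) x 92 mm (y), a stair of three full-width steps on a blue base: 28 high at the +x end, 36, then 44 at the -x end (a flat end face 92 wide x 44 high); origin at the centre of its underside. Its low +x end points away from the robot and goes in first
- bay_blue: storage bay with a blue back stop and label plate (55 mm high), no floor. Origin on the bench where a fully home block's centre lies; +x points into the bay. White side walls 22 high, 100 apart inside, run from x=-15 to the stop face at x=+50; in front they flare to a mouth 116 wide at x=-33. A home block's -x end face is at x=-50, clear of the walls. Empty at first
- bay_amber: the same kind of bay with amber label, empty; its block is still out on the granite plate
- bay_green: the same kind of bay with green label, holding the green block. The three bays stand side by side, 130 between centres, in any order, against an aluminium rail 34 high
- block_green: bystander: loose setting block of the same shape, green base, home in the green bay
- block_amber: bystander: loose setting block of the same shape, amber base, standing on a black granite plate (240 x 180 x 50 high) on the left
- reset_knob (a joint): angle of the reset knob of the cream counter box (130 x 120 x 45 high) on the right: 0 at the zero stop, growing as the knob is turned clockwise seen from above (up to 2.6 rad). At 0 the knob's white line points at the red mark on the dial, in the box's -x direction
- reset_knob_grip (a point): on the knob's axis at gripping height (82 above the bench, 7 below the top of the knob). The knob is a black upright bar 46 long, 14 wide, rising 32 above a disc of 48 diameter. This point turns with the knob: its x axis lies along the bar, the white line on the bar is on the -x side, z is up
- lens: bystander: black objective lens standing upright, 52 diameter, 62 high, origin under its centre
- cleaner: bystander: white bottle, 52 diameter, 130 high, origin under its centre
- brush: bystander: brush with wooden handle lying flat, 160 long along x, origin under its centre
- v_block: bystander: dark steel vee block 60 x 50 x 38 high, origin under its centre
- clamp_bar: bystander: steel clamp bar 120 x 22 x 12 with a black knob 28 high, origin under its centre
There are look-alikes about, which are no part of the job. What is shaped like the block_blue but pink or red is not meant.

How it is judged:
By the outcome, as a careful person would: the job done as asked, in the order asked, and still so for the second after the job is handed in, with the robot touching nothing.
It also fails if it takes over 61 s, if anything falls off the work surface, if the arm or the gripper's body presses on something with over 40 N, if the wrist force passes 120 N, or if a joint passes its speed limit or range.

ROBOT

A 7-joint arm with a two-finger parallel gripper is mounted at the origin on the work surface. World frame = base frame: x ahead of the robot, y to its left, z up, the work surface at z = 0. Lengths are in m, angles in rad, forces in N, time in s.
With the tool pointing down it reaches from about 0.425 to 0.8 m from the base axis. Payload 8.3 kg.
Tool frame: the origin (TCP) lies between the finger pads; the fingertips stand 8 mm ahead of it and the grasp point (between the pads) lies 11 mm behind it (r.tcp_to_tips is the distance from the TCP to the fingertips, in m); z points along the fingers, x is the direction in which the jaws open and shut, and the axes are right-handed (so a half turn about z gives the same grasp; the last joint's range is limited). The gripper opens to 85 mm and grips with 20 to 120 N. Pads are 22 mm wide; open, the fingers measure 114 mm over their backs; the gripper's body (76 mm by 85 mm) begins 54 mm behind the grasp point. The pads swing forward as they close: fully open they stand 13 mm farther back than shut.
Start: joints at [-1.274, 0.383, 0.016, 1.37, -0.006, 1.388, -0.046], TCP at [0.22, 0.585, 0.239] pointing down, gripper open.
Joint ranges: [-2.95, 2.95], [-0.25, 2.06], [-1.52, 1.56], [0.18, 2.33], [-1.44, 4.58], [0.02, 2.06], [-3.01, 3.01]. Speed limits (rad/s): [2.39, 2.39, 3.01, 3.01, 3.14, 3.14, 3.14].

INTERFACE

Orientations are given as a 3x3 rotation matrix whose columns are the frame's x, y, z axes.
In Python, from bench import r gives the robot as it stands.
- The arm moves only by the shell command python3 -m inch 'ROWS' [FORCE]. ROWS is JSON, a list of rows, each a list of 5 numbers: the closure, from -1 (fully open) to 1 (shut), then the shift along the tool's x, y, z in mm, then the turn about the tool's z in rad. A call has 1 to 10 rows; each row is the pose to reach, as a shift and turn from the pose commanded when the call began, along the tool's axes at that moment; what a row does not reach only later rows make up. A row lasts 1/12 s, in which the tool goes at most 41.7 mm and 7.16 degrees, less where a joint would pass 70% of its speed; a pose out of reach is approached as far as the arm can. A call with a gripper value outside its range is refused whole. The fingers move at their own pace and stop on an object; FORCE is the grip in N (left out, the last holds). Time passes only in rows, so rows that repeat a pose let the fingers close. It gives the time, the measured TCP pose, the force and the opening at its end, in the units of the state.
- r.sense(): the state, without advancing time (a new reading comes with each control period).
- r.capture(name): name is "scene" or "top" or "wrist"; returns the picture (384x512x3 uint8, red, green, blue); there is no depth.
- r.calibration(name): a dict with "camera_matrix" (3x3 intrinsics, pixels), "R" (3x3) and "t" (3): a world point X has camera coordinates R X + t; the wrist camera has in their place "T_tool_cam" (4x4, takes a point from camera to tool coordinates, whose origin is the TCP and whose axes are the tool frame's). Camera axes: x right, y down, z forward; pixel columns grow to the right and rows downward; lengths in m; the calibration is good to about 2 mm. A picture is of the moment at which its call begins: read the wrist's pose just before it. calibration takes no time and is no camera call.
- r.sign_off(): hands the job in, once; it reports no verdict.
Trained networks look in the newest picture that a camera, given by its name, has taken for a name from the list of things; names that differ only in an ending like _2 or _b are one class to them, and where a whole thing is asked for, a point or a joint stands for the part that bears it (a point fixed in the world has none). Each returns a list of dicts, best first, with "p" (0 to 1); they miss things now and then, are a little off and sometimes report something else, mostly with a low value. They report only what shows in the picture. A call takes as long as a camera call. They do not tell look-alikes from the thing itself.
- r.masks_of(camera, query): "region" (384x512 bool, what is visible of it).
- r.tip_of(camera, query): "xyz" ([x, y, z] in m, in world coordinates, good to about 4 mm: a listed point, or the origin of a listed thing).
The state is a dict: "t": time; "qpos": joint angles; "dq": joint speeds; "tau": joint torques, N m; "eef_pos": TCP position; "eef_rot": TCP orientation; "force": force on the tool from outside, world axes, zero at the start; "ft_torque": the same for the moment, N m; "finger_gap": opening from 0.0 (shut) to 1.0 (fully open).
Only numpy, scipy, OpenCV 4.12 (cv2) and the standard library are available. Lean on these libraries where they do the work, as an engineer would, in place of code of your own. Each camera call takes 0.05 s, during which the arm holds its last target. There are 200 camera calls.

## Working session

There is one attempt and no reset: what is moved stays moved. The work goes in short steps, Python scripts to look and compute and a shell command to move; the robot and the scene stay as the last step left them, time stands still between calls to the robot, and variables do not carry over. Pictures are saved under pics/ and viewed, about 8 in all and at most 12, crops included, and the job is handed in when it is done.

```bash
ls; mkdir -p pics; python3 - <<'E'
from bench import r
import cv2,numpy as np
s=r.sense(); print(s['t'],s['eef_pos'],np.round(s['eef_rot'],3).tolist(),s['finger_gap'])
a=r.capture('scene'); b=r.capture('top')
cv2.imwrite('pics/a.png',cv2.cvtColor(np.vstack([a[:, :],b])[:, :],cv2.COLOR_RGB2BGR)[:, :]) 
cv2.imwrite('pics/scene.png',cv2.cvtColor(a,cv2.COLOR_RGB2BGR));cv2.imwrite('pics/top.png',cv2.cvtColor(b,cv2.COLOR_RGB2BGR))
for c in['scene','top']:
  for q in ['block_blue','bay_blue','bay_amber','bay_green','reset_knob_grip']:
    for o in r.tip_of(c,q): print(c,q,round(o['p'],2),np.round(o['xyz'],3))
  k=r.calibration(c);print(c,np.round(k['camera_matrix'],1).tolist(),(-np.array(k['R']).T@k['t']).round(3),np.round(k['R'],2).tolist())
E
```

```text
pics
0.0 [0.21984339 0.58454799 0.23827159] [[0.352, 0.936, -0.001], [0.936, -0.352, -0.002], [-0.002, 0.0, -1.0]] 1.0023246342621235
scene block_blue 0.88 [ 0.414 -0.078  0.003]
scene block_blue 0.87 [0.342 0.181 0.002]
scene block_blue 0.63 [ 0.202  0.318 -0.005]
scene block_blue 0.35 [ 0.527 -0.362  0.081]
scene bay_blue 0.71 [ 0.677  0.181 -0.   ]
scene bay_blue 0.59 [ 0.675  0.049 -0.002]
scene bay_amber 0.64 [ 0.669 -0.076  0.003]
scene bay_green 0.79 [ 0.679  0.182 -0.002]
scene reset_knob_grip 0.64 [ 0.528 -0.359  0.077]
scene [[492.2, 0.0, 255.4], [0.0, 492.2, 191.1], [0.0, 0.0, 1.0]] [1.059 0.529 1.41 ] [[-0.67, 0.75, -0.0], [0.64, 0.57, -0.51], [-0.38, -0.34, -0.86]]
top block_blue 0.98 [0.513 0.136 0.   ]
top block_blue 0.85 [0.344 0.183 0.009]
top block_blue 0.75 [ 0.413 -0.076  0.002]
top block_blue 0.65 [0.201 0.318 0.   ]
top bay_blue 0.31 [ 0.71  -0.302 -0.003]
top reset_knob_grip 0.59 [ 0.535 -0.358  0.082]
top [[445.6, 0.0, 256.6], [0.0, 445.6, 193.8], [0.0, 0.0, 1.0]] [0.396 0.013 1.494] [[-0.02, -1.0, -0.01], [-1.0, 0.02, -0.06], [0.06, 0.0, -1.0]]
```

View pics/top.png

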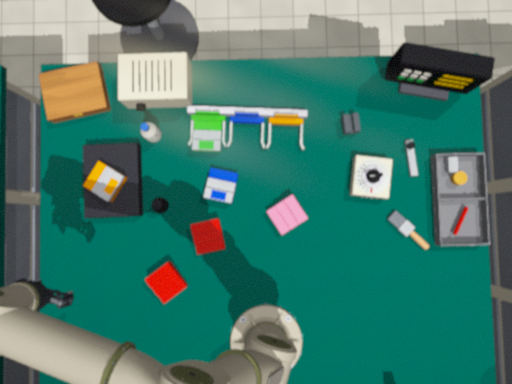

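View pics/scene.png

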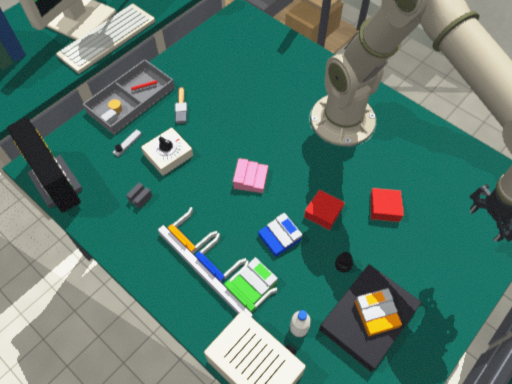

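```bash
python3 - <<'E'
import cv2,numpy as np
a=cv2.imread('pics/scene.png');b=cv2.imread('pics/top.png')
x=cv2.resize(b[90:240,180:330],(600,600),interpolation=cv2.INTER_CUBIC)
y=cv2.resize(a[195:320,150:320][:, :],(400,294),interpolation=cv2.INTER_CUBIC)
z=cv2.resize(b[145:205,340:400],(200,200),interpolation=cv2.INTER_CUBIC)
o=np.zeros((600,800,3),np.uint8); o[:400,:400]=cv2.resize(x,(400,400)); o[:294,400:]=y; o[300:500,400:600]=z
o[300:500,600:]=cv2.resize(a[125:180,140:195],(200,200),interpolation=cv2.INTER_CUBIC)
cv2.imwrite('pics/crop.png',o)
E
```

```text
(no output)
```

View pics/crop.png

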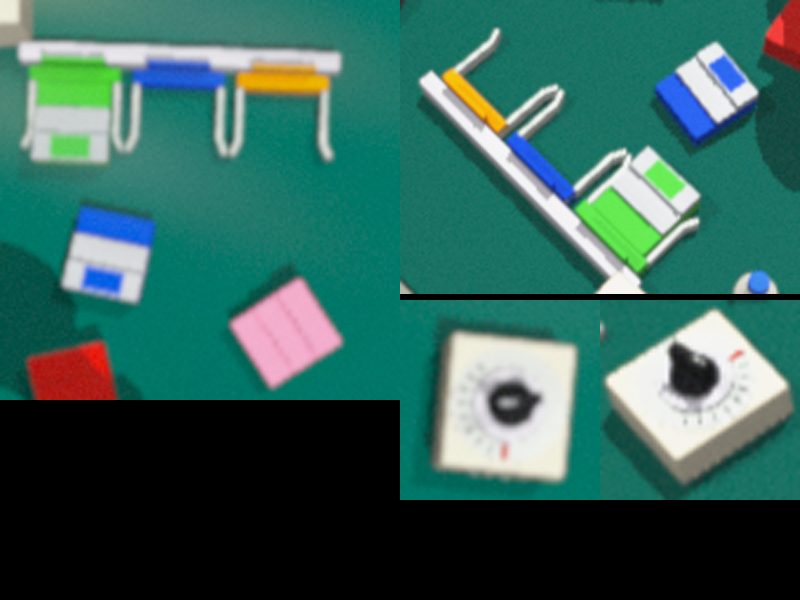

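```bash
cat > h.py <<'E'
from bench import r
import numpy as np, cv2
from scipy.spatial.transform import Rotation as Ro
def go(p,yaw=None):
    "shift in tool axes (mm) and turn to reach p (world) with tool x at yaw deg"
    s=r.sense(); R=np.array(s['eef_rot']); p=np.array(p,float)
    cur=np.degrees(np.arctan2(R[1,0],R[0,0])); d=R.T@(p-s['eef_pos'])*1000
    if yaw is None: yaw=cur
    dy=(yaw-cur+90)%180-90
    print('t',round(s['t'],2),'pos',np.round(s['eef_pos'],4),'yaw',round(cur,2),'gap',round(s['finger_gap'],2),'F',np.round(s['force'],1),'q7',round(s['qpos'][6],2))
    print('rows shift',np.round(d,1),'turn',round(-np.radians(dy),3))
def cam(name):
    c=r.calibration(name); K=np.array(c['camera_matrix'])
    if 'R' in c: return K,np.array(c['R']),np.array(c['t'])
    s=r.sense(); T=np.eye(4);T[:3,:3]=s['eef_rot'];T[:3,3]=s['eef_pos']; M=np.linalg.inv(T@np.array(c['T_tool_cam']))
    return K,M[:3,:3],M[:3,3]
def proj(C,X):
    K,R,t=C; q=(np.atleast_2d(X)@R.T+t)@K.T; return q[:,:2]/q[:,2:]
def ray(C,uv,z):
    K,R,t=C; o=-R.T@t; d=(np.linalg.inv(K)@np.c_[np.atleast_2d(uv),np.ones(len(np.atleast_2d(uv)))].T).T@R
    return o+d*((z-o[2])/d[:,2])[:,None]
def shot(name,f=None):
    C=cam(name); a=r.capture(name)
    if f: cv2.imwrite('pics/'+f,cv2.cvtColor(a,cv2.COLOR_RGB2BGR))
    return C,a
def box(x0,x1,y0,y1,z0,z1): return np.array([[x,y,z] for x in(x0,x1) for y in(y0,y1) for z in(z0,z1)])
BLOCK=[box(-.05,-.05+.1*k/3,-.046,.046,0,h) for k,h in((3,.028),(2,.036),(1,.044))]
def place(P,x,y,a):
    c,s=np.cos(a),np.sin(a); return P@np.array([[c,s,0],[-s,c,0],[0,0,1]])+[x,y,0]
def sil(C,x,y,a):
    S=4; m=np.zeros((384*S,512*S),np.uint8)
    for b in BLOCK:
        h=cv2.convexHull(proj(C,place(b,x,y,a)).astype(np.float32))
        cv2.fillConvexPoly(m,np.round((h+.5)*S*16-8).astype(np.int32),255,shift=4)
    return cv2.resize(m,(512,384),interpolation=cv2.INTER_AREA)/255.
def fit(obs,x0):
    "obs: list of (C,mask)"
    from scipy.optimize import minimize
    f=lambda v:sum(np.abs(sil(C,v[0],v[1],v[2])-m).sum()/m.sum() for C,m in obs)
    q=minimize(f,x0,method='Nelder-Mead',options=dict(initial_simplex=np.array(x0)+np.vstack([np.zeros(3),np.diag([.01,.01,.15])]),xatol=1e-4,fatol=1e-4))
    return q.x,q.fun
def mask(name,q,near):
    "network mask whose centroid is nearest world point"
    C=cam(name); u=proj(C,near)[0]; best=None
    for o in r.masks_of(name,q):
        ys,xs=np.nonzero(o['region']); d=np.hypot(xs.mean()-u[0],ys.mean()-u[1])
        if best is None or d<best[0]: best=(d,o['region'].astype(float),o['p'])
    return best
E
python3 - <<'E'
from h import *
obs=[]
for n in('scene','top'):
    C,_=shot(n); b=mask(n,'block_blue',[.513,.136,.02])
    if b: print(n,b[0],b[2],b[1].sum())
    if b and b[0]<10: obs.append((C,b[1]))
for o in [obs]+[[x] for x in obs]:
    v,f=fit(o,[.513,.136,-.22]); print(v.round(4),np.degrees(v[2]),f)
print(np.round(r.calibration('wrist')['T_tool_cam'],3).tolist(),np.round(r.calibration('wrist')['camera_matrix']).tolist())
go([.55,.1,.30],86)
go([.55,.1,.30],0)
E
```

```text
scene 50.2832409630863 0.85 979.0
top 0.4842758568637315 0.93 860.0
[ 0.5147  0.1364 -0.2291] -13.12540626337018 0.04512995896032832
[ 0.5147  0.1364 -0.2291] -13.12540626337018 0.04512995896032832
[[1.0, -0.001, -0.001, -0.0], [0.001, 0.963, 0.269, -0.068], [0.0, -0.269, 0.963, -0.135], [0.0, 0.0, 0.0, 1.0]] [[340.0, 0.0, 257.0], [0.0, 340.0, 190.0], [0.0, 0.0, 1.0]]
t 0.8 pos [0.22   0.585  0.2393] yaw 69.39 gap 1.0 F [ 0.1 -0.1 -1.3] q7 -0.05
rows shift [-337.7  479.6  -60.7] turn -0.29
t 0.8 pos [0.22   0.585  0.2393] yaw 69.39 gap 1.0 F [ 0.1 -0.1 -1.3] q7 -0.05
rows shift [-337.7  479.6  -60.7] turn 1.211
```

```bash
python3 -m inch '[[-0.2,-338,480,-61,-0.29],[-0.2,-338,480,-61,-0.29],[-0.2,-338,480,-61,-0.29],[-0.2,-338,480,-61,-0.29],[-0.2,-338,480,-61,-0.29],[-0.2,-338,480,-61,-0.29],[-0.2,-338,480,-61,-0.29],[-0.2,-338,480,-61,-0.29],[-0.2,-338,480,-61,-0.29],[-0.2,-338,480,-61,-0.29]]'; python3 -c "
from h import *
go([.55,.1,.30],86)"
```

```text
t: 1.63
eef_pos: [0.4539, 0.2404, 0.283]
eef_rot: [[0.07, 0.998, 0.001], [0.998, -0.07, 0.001], [0.001, 0.001, -1.0]]
force: [1.9, 0.7, 0.3]
finger_gap: 0.603
t 1.63 pos [0.4539 0.2404 0.283 ] yaw 86.01 gap 0.6 F [1.9 0.7 0.3] q7 0.98
rows shift [-133.4  105.6  -17.1] turn 0.0
```

```bash
python3 -m inch '[[-0.2,-133,105,-17,0],[-0.2,-133,105,-17,0],[-0.2,-133,105,-17,0],[-0.2,-133,105,-17,0],[-0.2,-133,105,-17,0],[-0.2,-133,105,-17,0]]'; python3 - <<'E'
from h import *
C,a=shot('wrist','w1.png')
b=mask('wrist','block_blue',[.515,.136,.02]); print(b[0],b[2],b[1].sum())
v,f=fit([(C,b[1])],[.515,.136,-.23]); print(v.round(4),np.degrees(v[2]),f)
for q in('bay_blue','bay_green','block_green','bay_amber'):
    for o in r.tip_of('wrist',q): print(q,round(o['p'],2),np.round(o['xyz'],3))
big=cv2.resize(cv2.cvtColor(a,cv2.COLOR_RGB2BGR),None,fx=1.5,fy=1.5,interpolation=cv2.INTER_CUBIC)
for X in [(.05,.05,.022),(-.015,.05,.022),(-.033,.058,.022),(.05,-.05,.022),(-.015,-.05,.022),(-.033,-.058,.022)]:
    p=proj(C,place(np.array([X]),.675,.049,-.063))[0]*1.5; cv2.circle(big,(int(p[0]),int(p[1])),2,(0,0,255),-1)
cv2.imwrite('pics/w1b.png',big)
E
```

```text
t: 2.13
eef_pos: [0.5501, 0.0983, 0.2997]
eef_rot: [[0.076, 0.997, 0.001], [0.997, -0.076, -0.001], [-0.001, 0.001, -1.0]]
force: [-0.0, 0.4, -0.7]
finger_gap: 0.598
5.366663315311276 0.74 6966.0
[ 0.5145  0.1358 -0.2323] -13.309663763319204 0.019071343725546492
block_green 0.89 [0.683 0.18  0.004]
```

View pics/w1b.png

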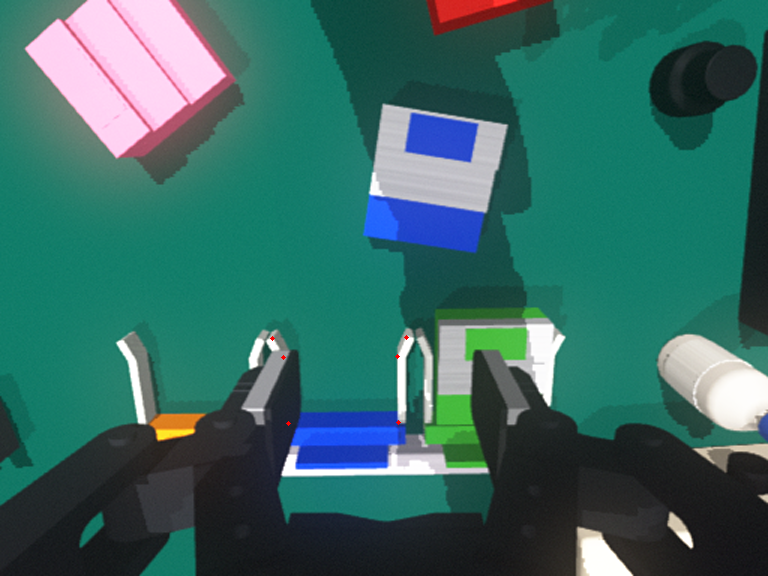

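```bash
python3 - <<'E'
from h import *
C=cam('wrist'); a=cv2.imread('pics/w1.png'); S=6
u0,v0=165,205; big=cv2.resize(a[v0:v0+98,u0:u0+130],None,fx=S,fy=S,interpolation=cv2.INTER_CUBIC)
def L(X,col):
    p=(proj(C,place(np.array(X),.675,.049,-.063))+.5-[u0,v0])*S
    cv2.polylines(big,[np.int32(p)],False,col,1)
for s in(1,-1): L([(.05,s*.05,.022),(-.015,s*.05,.022),(-.033,s*.058,.022)],(0,0,255)); L([(.05,s*.05,0),(-.015,s*.05,0),(-.033,s*.058,0)],(255,0,255))
L([(.05,.05,0),(.05,-.05,0)],(0,255,255));L([(.05,.05,.055),(.05,-.05,.055)],(0,255,255))
cv2.imwrite('pics/bay.png',big)
E
```

```text
(no output)
```

View pics/bay.png

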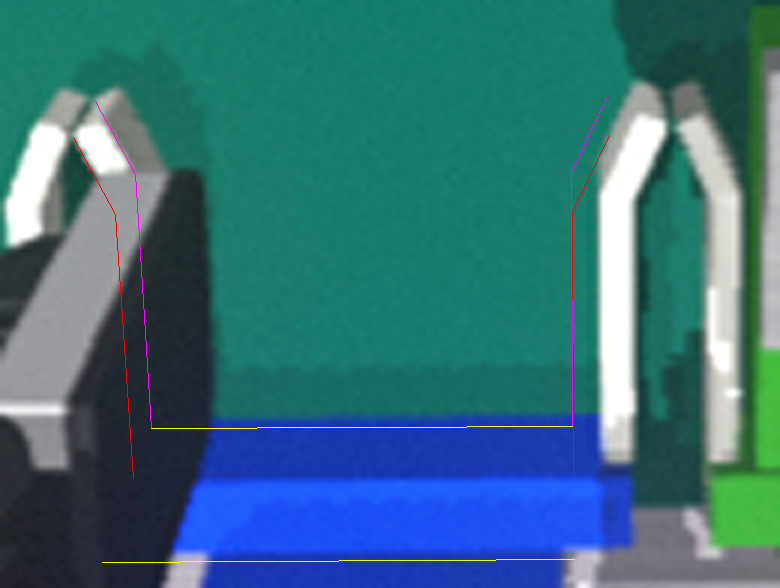

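```bash
cat >> h.py <<'E'
BAY=(.6717,.055,-.058)
def W(x,y,z,f): return place(np.array([[x,y,z]]),*f)[0]
def rel(p,f=BAY):
    d=np.array(p[:2])-f[:2]; c,s=np.cos(f[2]),np.sin(f[2]); return np.array([c*d[0]+s*d[1],-s*d[0]+c*d[1]])*1000
E
python3 -c "
from h import *
B=(.5145,.1358,-.232)
p=W(-.003,.082,.10,B);print(p);go(p,-13.3)"
```

```text
[0.53043418 0.21629287 0.1       ]
t 2.43 pos [0.5481 0.1039 0.2993] yaw 86.15 gap 0.6 F [0.5 0.1 0.6] q7 1.33
rows shift [110.9 -25.1 199.3] turn -1.406
```

```bash
sed -i 's/^BAY=.*/BAY=(.6735,.0495,-.058)/' h.py; python3 -m inch '[[-0.2,111,-25,100,1.735],[-0.2,111,-25,100,1.735],[-0.2,111,-25,100,1.735],[-0.2,111,-25,100,1.735],[-0.2,111,-25,100,1.735],[-0.2,111,-25,100,1.735],[-0.2,111,-25,199,1.735],[-0.2,111,-25,199,1.735],[-0.2,111,-25,199,1.735],[-0.2,111,-25,199,1.735]]';  python3 -m inch '[[-0.2,0,0,0,0.5],[-0.2,0,0,0,0.5],[-0.2,0,0,0,0.5],[-0.2,0,0,0,0.5],[-0.2,0,0,0,0.5],[-0.2,0,0,0,0.5]]';python3 -c "
from h import *
B=(.5145,.1358,-.232)
p=W(-.003,.080,.018,B);print(p);go(p,-13.3)"
```

```text
t: 3.27
eef_pos: [0.5276, 0.2148, 0.0953]
eef_rot: [[0.97, 0.245, -0.008], [0.245, -0.97, -0.004], [-0.008, 0.002, -1.0]]
force: [0.5, 0.2, -0.0]
finger_gap: 0.598
t: 3.77
eef_pos: [0.5309, 0.2158, 0.1003]
eef_rot: [[0.971, -0.241, -0.0], [-0.241, -0.971, 0.0], [-0.0, 0.0, -1.0]]
force: [-0.8, 0.2, 0.1]
finger_gap: 0.596
[0.52997433 0.21434645 0.018     ]
t 3.77 pos [0.5309 0.2158 0.1003] yaw -13.94 gap 0.6 F [-0.8  0.2  0.1] q7 -0.49
rows shift [-0.6  1.6 82.3] turn -0.011
```

```bash
python3 -m inch '[[-0.2,0,1.5,40,-0.011],[-0.2,0,1.5,82,-0.011],[-0.2,0,1.5,82,-0.011],[-0.2,0,1.5,82,-0.011],[-0.2,0,1.5,82,-0.011],[-0.2,0,1.5,82,-0.011]]';python3 -c "
from h import *
print(rel((.5145,.1358)))
a=rel((.5145,.1358))[0]/1000
g=W(a,0,0,BAY); G=(g[0],g[1],-.058); print(G)
p=W(-.003,.057,.018,G);go(p,-3.3)"
```

```text
t: 4.27
eef_pos: [0.5329, 0.214, 0.021]
eef_rot: [[0.972, -0.235, 0.004], [-0.235, -0.972, 0.002], [0.003, -0.003, -1.0]]
force: [0.2, -0.5, -0.1]
finger_gap: 0.6
[-163.73523107   76.93805369]
(np.float64(0.5100400943883401), np.float64(0.058991319846417534), -0.058)
t 4.27 pos [0.5329 0.214  0.021 ] yaw -13.57 gap 0.6 F [ 0.2 -0.5 -0.1] q7 -0.43
rows shift [  1.1 100.5   2.7] turn -0.179
```

```bash
python3 -m inch '[[-0.2,0,12,1,0],[-0.2,0,20,1,0],[-0.2,0,26,1,0],[-0.2,0,32,1,-0.02],[-0.2,0,38,1,-0.035],[-0.2,0,44,1,-0.05],[-0.2,0,50,1,-0.065],[-0.2,0,56,1,-0.08],[-0.2,0,62,1,-0.095],[-0.2,0,62,1,-0.095]]';python3 - <<'E'
from h import *
a=rel((.5145,.1358))[0]/1000
g=W(a,0,0,BAY); G=(g[0],g[1],-.058)
p=W(-.003,.057,.018,G);go(p,-3.3)
C,_=shot('top'); b=mask('top','block_blue',[.51,.1,.02]); print(b[0],b[2],b[1].sum())
v,f=fit([(C,b[1])],[.511,.097,-.14]); print(v.round(4),np.degrees(v[2]),f,rel(v))
E
```

```text
t: 5.1
eef_pos: [0.5171, 0.153, 0.0187]
eef_rot: [[0.99, -0.142, 0.002], [-0.142, -0.99, 0.002], [0.002, -0.002, -1.0]]
force: [1.0, 1.8, 1.3]
finger_gap: 0.602
t 5.1 pos [0.5171 0.153  0.0187] yaw -8.18 gap 0.6 F [1.  1.8 1.3] q7 -0.25
rows shift [-1.4 37.5  0.6] turn -0.085
3.903245626956393 0.64 608.0
[ 0.5072  0.0804 -0.1259] -7.2146242453539084 0.4442401960784313 [-167.85559317   21.16689407]
```

```bash
python3 -m inch '[[-0.2,0,6,0,-0.014],[-0.2,0,12,0,-0.028],[-0.2,0,18,0,-0.042],[-0.2,0,24,0,-0.056],[-0.2,0,30,0,-0.07],[-0.2,0,36,0,-0.085],[-0.2,0,38,0,-0.085],[-0.2,0,38,0,-0.085],[-0.2,0,15,0,-0.085],[-0.2,0,0,-60,-0.085]]';python3 -m inch '[[-0.2,0,-40,-100,0],[-0.2,0,-80,-130,0],[-0.2,0,-80,-130,0],[-0.2,0,-80,-130,0],[-0.2,0,-80,-130,0],[-0.2,0,-80,-130,0]]';python3 - <<'E'
from h import *
C,_=shot('top','t2.png'); b=mask('top','block_blue',[.51,.06,.02]); print(b[0],b[2],b[1].sum())
v,f=fit([(C,b[1])],[.511,.06,-.06]); print(v.round(4),np.degrees(v[2]),f,rel(v))
B=tuple(v); p=W(-.10,0,.12,B); print(p);go(p,np.degrees(v[2])+90)
C,_=shot('wrist','w2.png'); b=mask('wrist','block_blue',[.51,.06,.02]); print(b[0],b[2],b[1].sum())
v,f=fit([(C,b[1])],v); print(v.round(4),np.degrees(v[2]),f,rel(v))
E
```

```text
t: 6.03
eef_pos: [0.5104, 0.1479, 0.051]
eef_rot: [[0.998, -0.058, -0.013], [-0.058, -0.998, -0.006], [-0.012, 0.007, -1.0]]
force: [-1.0, 1.5, -0.8]
finger_gap: 0.597
t: 6.53
eef_pos: [0.5207, 0.2288, 0.1885]
eef_rot: [[0.998, -0.056, 0.001], [-0.056, -0.998, 0.0], [0.001, -0.0, -1.0]]
force: [0.3, 0.4, -0.9]
finger_gap: 0.6
0.3109182018740205 0.95 852.0
[ 0.5105  0.0589 -0.0647] -3.708259561971165 0.05762680659118107 [-1.63302918e+02 -6.31341778e-02]
[0.41067739 0.06537085 0.12      ]
t 6.63 pos [0.5198 0.2265 0.1864] yaw -3.4 gap 0.6 F [ 0.3 -0.8 -0.5] q7 -0.39
rows shift [-99.3 167.2  66.9] turn -1.565
16.59849973321037 0.6 6463.0
[ 0.5082  0.059  -0.0698] -3.9976382748616315 0.538466019240746 [-1.65541895e+02 -4.99034509e-02]
```

```bash
python3 -m inch '[[1,-5,60,-80,-1.565],[1,-5,120,-113,-1.565],[1,-5,170,-113,-1.565],[1,-5,170,-113,-1.565],[1,-5,170,-113,-1.565],[1,-5,170,-113,-1.565],[1,-5,170,-113,-1.565],[1,-5,170,-113,-1.565],[1,-5,170,-113,-1.565],[1,-5,170,-113,-1.565]]'; python3 -m inch '[[1,0,0,0,-0.35],[1,0,0,0,-0.35],[1,0,0,0,-0.35],[1,0,0,0,-0.35],[1,0,0,0,-0.35],[1,0,0,0,-0.35],[1,0,0,0,-0.35]]';python3 - <<'E'
from h import *
go([.425,.064,.12],86.3)
C,a=shot('wrist','w3.png')
b=mask('wrist','block_blue',[.51,.06,.02]); print(b[0],b[2],b[1].sum())
v,f=fit([(C,b[1])],[.5105,.0589,-.0647]); print(v.round(4),np.degrees(v[2]),f,rel(v))
a=cv2.cvtColor(a,cv2.COLOR_RGB2BGR); S=5
p=proj(C,W(.0,0,.0,BAY))[0]; u0,v0=int(p[0])-75,int(p[1])-60
big=cv2.resize(a[v0:v0+118,u0:u0+150],None,fx=S,fy=S,interpolation=cv2.INTER_CUBIC)
def L(X,col):
    p=(proj(C,place(np.array(X),*BAY))+.5-[u0,v0])*S
    cv2.polylines(big,[np.int32(p)],False,col,1)
for s in(1,-1): L([(.05,s*.05,.022),(-.015,s*.05,.022),(-.033,s*.058,.022)],(0,0,255)); L([(.05,s*.05,0),(-.015,s*.05,0),(-.033,s*.058,0)],(255,0,255))
L([(.05,.05,0),(.05,-.05,0)],(0,255,255))
cv2.imwrite('pics/bay2.png',big)
E
```

```text
t: 7.57
eef_pos: [0.505, 0.0575, 0.2996]
eef_rot: [[0.367, 0.93, -0.002], [0.93, -0.367, -0.001], [-0.001, -0.002, -1.0]]
force: [0.7, -0.5, -0.4]
finger_gap: 0.002
t: 8.15
eef_pos: [0.5054, 0.0584, 0.3004]
eef_rot: [[0.033, 0.999, -0.001], [0.999, -0.033, -0.0], [-0.0, -0.001, -1.0]]
force: [-0.0, 0.2, -0.7]
finger_gap: -0.004
t 8.15 pos [0.5054 0.0584 0.3004] yaw 88.1 gap -0.0 F [-0.   0.2 -0.7] q7 1.41
rows shift [  2.9 -80.4 180.5] turn 0.031
2.4927146866916248 0.83 6591.0
[ 0.5091  0.0581 -0.0677] -3.8772458994446244 0.02223947688618764 [-164.61772505   -0.91501842]
```

View pics/bay2.png

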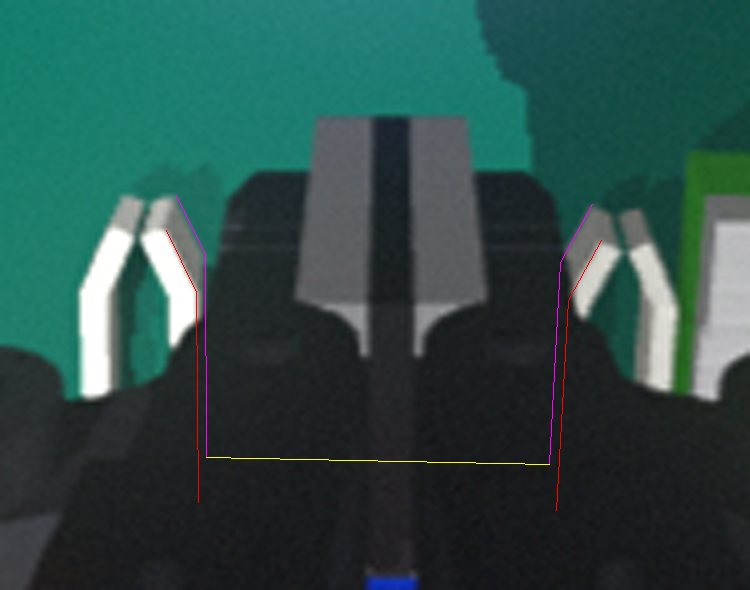

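```bash
python3 -m inch '[[-0.2,3,-40,60,0.031],[-0.2,3,-80,100,0.031],[-0.2,3,-80,140,0.031],[-0.2,3,-80,180,0.031],[-0.2,3,-80,220,0.031],[-0.2,3,-80,260,0.031],[-0.2,3,-80,282,0.031],[-0.2,3,-80,282,0.031],[-0.2,3,-80,282,0.031],[-0.2,3,-80,282,0.031]]'; python3 - <<'E'
from h import *
B=(.5095,.0585,-.066)
go(W(-.061,.0,.018,B),86.3)
go(W(-.061,.0,.018,BAY),86.7)
E
```

```text
t: 9.08
eef_pos: [0.4256, 0.0639, 0.0187]
eef_rot: [[0.062, 0.998, -0.001], [0.998, -0.062, -0.001], [-0.001, -0.001, -1.0]]
force: [0.3, -0.5, 0.4]
finger_gap: 0.593
t 9.08 pos [0.4256 0.0639 0.0187] yaw 86.45 gap 0.59 F [ 0.3 -0.5  0.4] q7 1.42
rows shift [ 0.1 23.1  0.7] turn 0.003
t 9.08 pos [0.4256 0.0639 0.0187] yaw 86.45 gap 0.59 F [ 0.3 -0.5  0.4] q7 1.42
rows shift [  0.8 187.3   0.5] turn -0.004
```

```bash
python3 -m inch '[[-0.2,0,12,0,0],[-0.2,0,20,0,0],[-0.2,0,28,0,0],[-0.2,0,38,0,0],[-0.2,0,48,0,0],[-0.2,0,58,0,0],[-0.2,0,68,0,0],[-0.2,0,78,0,0],[-0.2,0,88,0,0],[-0.2,0,95,0,0]]'; python3 -m inch '[[-0.2,0,0,0,0],[-0.2,0,0,0,0]]'; python3 - <<'E'
from h import *
go(W(-.061,.0,.018,BAY),86.7)
C,_=shot('top','t3.png'); b=mask('top','block_blue',[.58,.055,.02])
if b:
  print(b[0],b[2],b[1].sum()); v,f=fit([(C,b[1])],[.58,.055,-.06]); print(v.round(4),np.degrees(v[2]),f,rel(v))
C,_=shot('scene','s3.png'); b=mask('scene','block_blue',[.58,.055,.02])
if b:
  print(b[0],b[2],b[1].sum()); v,f=fit([(C,b[1])],[.58,.055,-.06]); print(v.round(4),np.degrees(v[2]),f,rel(v))
t=cv2.imread('pics/t3.png')[80:220,180:320]; s=cv2.imread('pics/s3.png')[160:320,160:320]
cv2.imwrite('pics/c3.png',np.hstack([cv2.resize(t,(400,400),interpolation=2),cv2.resize(s,(400,400),interpolation=2)]))
E
```

```text
t: 9.92
eef_pos: [0.521, 0.0586, 0.0197]
eef_rot: [[0.061, 0.998, -0.001], [0.998, -0.061, 0.001], [0.001, -0.001, -1.0]]
force: [-8.2, 0.8, 6.4]
finger_gap: 0.602
t: 10.08
eef_pos: [0.5217, 0.0583, 0.0197]
eef_rot: [[0.061, 0.998, 0.002], [0.998, -0.061, 0.0], [0.0, 0.002, -1.0]]
force: [-1.4, 0.1, 0.3]
finger_gap: 0.602
t 10.08 pos [0.5217 0.0583 0.0197] yaw 86.48 gap 0.6 F [-1.4  0.1  0.3] q7 1.53
rows shift [ 0.3 91.   1.9] turn -0.004
14.577467263217132 0.46 74.0
[0.5967 0.055  0.0911] 5.2175091574782515 10.851033386327504 [-77.01099532   1.00899264]
0.6543037158701821 0.84 1074.0
[ 0.5826  0.0536 -0.0574] -3.2873286785637568 0.04366670318034104 [-90.96234492  -1.21725023]
```

View pics/c3.png

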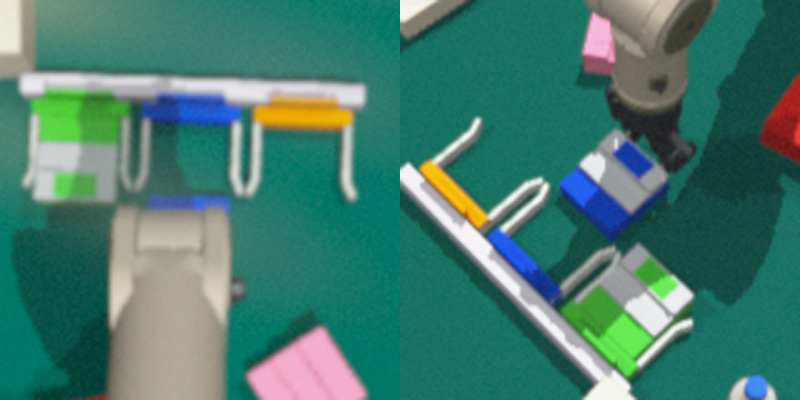

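```bash
python3 -m inch '[[-0.2,0,9,0,0],[-0.2,0,18,0,0],[-0.2,0,27,0,0],[-0.2,0,36,0,0],[-0.2,0,45,0,0],[-0.2,0,54,0,0],[-0.2,0,63,0,0],[-0.2,0,72,0,0],[-0.2,0,78,0,0],[-0.2,0,82,0,0]]'; python3 -m inch '[[-0.2,0,2,0,0],[-0.2,0,4,0,0],[-0.2,0,5,0,0]]'; python3 - <<'E'
from h import *
go(W(-.061,.0,.018,BAY),86.7)
C,_=shot('scene','s4.png'); b=mask('scene','block_blue',[.67,.05,.02])
if b:
  print(b[0],b[2],b[1].sum()); v,f=fit([(C,b[1])],[.67,.05,-.06]); print(v.round(4),np.degrees(v[2]),f,rel(v))
E
```

```text
t: 11.12
eef_pos: [0.6014, 0.0535, 0.0185]
eef_rot: [[0.061, 0.998, -0.003], [0.998, -0.061, 0.0], [0.0, -0.003, -1.0]]
force: [-10.0, 1.4, 7.6]
finger_gap: 0.601
t: 11.37
eef_pos: [0.6059, 0.0533, 0.0185]
eef_rot: [[0.061, 0.998, -0.004], [0.998, -0.061, 0.0], [0.0, -0.004, -1.0]]
force: [-8.3, 0.5, 5.6]
finger_gap: 0.604
t 11.37 pos [0.6059 0.0533 0.0185] yaw 86.51 gap 0.6 F [-8.3  0.5  5.6] q7 1.58
rows shift [0.2 6.7 0.4] turn -0.003
1.6165938025327637 0.94 1158.0
[ 0.6666  0.0478 -0.0554] -3.1731004257312545 0.03981171052185987 [-6.82229513 -2.10980612]
```

```bash
python3 -m inch '[[-0.2,0,2,0,0],[-0.2,0,4,0,0],[-0.2,0,5,0,0],[-0.2,0,6,0,0],[-0.2,0,6.5,0,0]]'; python3 -m inch '[[-0.2,0,1,0,0],[-0.2,0,1,0,0]]';python3 -m inch '[[-0.2,0,1,0,0],[-0.2,0,1,0,0]]'
```

```text
t: 11.88
eef_pos: [0.6122, 0.0529, 0.0184]
eef_rot: [[0.061, 0.998, -0.004], [0.998, -0.061, 0.0], [0.0, -0.004, -1.0]]
force: [-8.6, 1.1, 5.5]
finger_gap: 0.602
t: 12.05
eef_pos: [0.6133, 0.0528, 0.0185]
eef_rot: [[0.061, 0.998, -0.004], [0.998, -0.061, 0.0], [0.0, -0.004, -1.0]]
force: [-6.8, 1.0, 5.0]
finger_gap: 0.598
t: 12.22
eef_pos: [0.6142, 0.0528, 0.0184]
eef_rot: [[0.061, 0.998, -0.004], [0.998, -0.061, 0.0], [0.0, -0.004, -1.0]]
force: [-7.4, 0.1, 5.6]
finger_gap: 0.594
```

```bash
python3 -m inch '[[-0.2,0,1,0,0],[-0.2,0,1,0,0]]'; python3 -m inch '[[-0.2,0,1,0,0],[-0.2,0,1,0,0]]';python3 -m inch '[[-0.2,0,1,0,0],[-0.2,0,1,0,0]]'
```

```text
t: 12.38
eef_pos: [0.6142, 0.0528, 0.0184]
eef_rot: [[0.061, 0.998, -0.006], [0.998, -0.061, 0.001], [0.0, -0.006, -1.0]]
force: [-12.2, 0.5, 9.2]
finger_gap: 0.604
t: 12.55
eef_pos: [0.6142, 0.0528, 0.0183]
eef_rot: [[0.061, 0.998, -0.008], [0.998, -0.061, 0.001], [0.0, -0.008, -1.0]]
force: [-16.1, 0.2, 12.9]
finger_gap: 0.603
t: 12.72
eef_pos: [0.6142, 0.0528, 0.0181]
eef_rot: [[0.061, 0.998, -0.01], [0.998, -0.061, 0.001], [0.0, -0.01, -1.0]]
force: [-20.5, 0.9, 14.8]
finger_gap: 0.601
```

```bash
python3 -m inch '[[-0.2,0,-8,0,0],[1,0,-18,0,0],[1,0,-18,0,0],[1,0,-18,0,0],[1,0,-18,0,0],[1,0,-18,0,0],[1,-1,-10,0,0],[1,-1,-6,0,0],[1,-1,-4,0,0],[1,-1,-3,0,0]]'; python3 -m inch '[[1,0,1,0,0],[1,0,2,0,0],[1,0,3,0,0]]';python3 -m inch '[[1,0,1,0,0],[1,0,2,0,0]]'
```

```text
t: 13.55
eef_pos: [0.6141, 0.0514, 0.0183]
eef_rot: [[0.061, 0.998, -0.005], [0.998, -0.061, 0.0], [-0.0, -0.005, -1.0]]
force: [-13.5, 0.5, 10.1]
finger_gap: 0.002
t: 13.8
eef_pos: [0.6141, 0.0515, 0.0178]
eef_rot: [[0.061, 0.998, -0.011], [0.998, -0.061, 0.001], [0.0, -0.011, -1.0]]
force: [-27.3, 0.7, 17.3]
finger_gap: -0.003
t: 13.97
eef_pos: [0.6141, 0.0515, 0.0177]
eef_rot: [[0.061, 0.998, -0.015], [0.998, -0.061, 0.001], [0.0, -0.015, -1.0]]
force: [-36.4, 1.2, 26.6]
finger_gap: -0.002
```

```bash
python3 -m inch '[[1,0,-10,0,0],[1,0,-30,-10,0],[1,0,-40,-40,0],[1,0,-50,-80,0],[1,0,-50,-120,0],[1,0,-50,-160,0],[1,0,-50,-200,0],[1,0,-50,-220,0],[1,0,-50,-220,0]]'; python3 - <<'E'
from h import *
go([.53,-.33,.28],0)
for n in('scene','top'):
  C,_=shot(n,n+'5.png'); b=mask(n,'block_blue',[.67,.05,.02])
  if b:
    print(b[0],b[2],b[1].sum()); v,f=fit([(C,b[1])],[.67,.05,-.06]); print(v.round(4),np.degrees(v[2]),f,rel(v))
E
```

```text
t: 14.72
eef_pos: [0.574, 0.054, 0.2451]
eef_rot: [[0.062, 0.998, 0.01], [0.998, -0.062, 0.002], [0.003, 0.01, -1.0]]
force: [0.0, 0.4, -0.7]
finger_gap: 0.001
t 14.72 pos [0.574  0.054  0.2451] yaw 86.46 gap 0.0 F [ 0.   0.4 -0.7] q7 1.48
rows shift [-385.8  -19.8  -36.1] turn 1.509
0.38726154133058716 0.98 987.0
[ 0.6703  0.0489 -0.1281] -7.33685123144698 0.16041480421956014 [-3.14955971 -0.79972478]
86.1746451899924 0.6 827.0
[0.67 0.05 0.09] 5.156620156177409 2.0651160585153043 [-3.52309839  0.29627303]
```

```bash
python3 -m inch '[[-1,-386,-20,-36,1.51],[-1,-386,-20,-36,1.51],[-1,-386,-20,-36,1.51],[-1,-386,-20,-36,1.51],[-1,-386,-20,-36,1.51],[-1,-386,-20,-36,1.51],[-1,-386,-20,-36,1.51],[-1,-386,-20,-36,1.51],[-1,-386,-20,-36,1.51],[-1,-386,-20,-36,1.51]]'; python3 -m inch '[[-1,0,0,0,0.26],[-1,0,0,0,0.26],[-1,0,0,0,0.26],[-1,0,0,0,0.26],[-1,0,0,0,0.26]]';python3 - <<'E'
from h import *
go([.53,-.33,.28],0)
obs=[]
for n in('scene','top'):
  C,_=shot(n,n+'6.png'); b=mask(n,'block_blue',[.67,.05,.02])
  if b:
    print(b[0],b[2],b[1].sum()); v,f=fit([(C,b[1])],[.67,.05,-.06]); print(v.round(4),np.degrees(v[2]),f,rel(v))
C,a=shot('wrist','w6.png')
for o in r.tip_of('wrist','reset_knob_grip')+r.tip_of('top','reset_knob_grip')+r.tip_of('scene','reset_knob_grip'): print(round(o['p'],2),np.round(o['xyz'],4))
t=cv2.resize(cv2.imread('pics/top6.png')[85:185,180:320],(350,250),interpolation=2)
big=cv2.resize(cv2.imread('pics/w6.png'),(450,338),interpolation=cv2.INTER_AREA)
o=np.zeros((600,800,3),np.uint8);o[:338,:450]=big;o[:250,450:]=t
o[340:600,:400]=cv2.resize(cv2.imread('pics/scene6.png')[200:304,160:320],(400,260),interpolation=2)
p=proj(C,[.53,-.358,.082])[0].astype(int);print(p)
c=cv2.imread('pics/w6.png')[max(0,p[1]-55):p[1]+55,max(0,p[0]-64):p[0]+64]
o[250:590,405:800]=cv2.resize(c,(395,340),interpolation=2)
cv2.imwrite('pics/c6.png',o)
E
```

```text
t: 15.75
eef_pos: [0.5234, -0.3367, 0.2737]
eef_rot: [[0.97, 0.243, -0.003], [0.243, -0.97, -0.003], [-0.004, 0.002, -1.0]]
force: [-0.4, -0.6, -0.5]
finger_gap: 0.995
t: 16.17
eef_pos: [0.5273, -0.3293, 0.2738]
eef_rot: [[1.0, 0.004, -0.002], [0.004, -1.0, 0.0], [-0.002, -0.0, -1.0]]
force: [0.2, 0.1, -0.3]
finger_gap: 1.002
t 16.17 pos [ 0.5273 -0.3293  0.2738] yaw 0.24 gap 1.0 F [ 0.2  0.1 -0.3] q7 0.79
rows shift [ 2.7  0.7 -6.2] turn 0.004
0.5192711083462797 0.74 1077.0
[ 0.6711  0.0482 -0.0942] -5.395679973073635 0.08069255557376152 [-2.31806786 -1.44423624]
1.5865199023864418 0.57 825.0
[ 0.6755  0.0486 -0.0707] -4.051333513392153 0.08221509209744503 [ 2.02614521 -0.75606702]
0.96 [ 0.5302 -0.3586  0.0844]
0.66 [ 0.5335 -0.3616  0.0805]
0.61 [ 0.529  -0.3598  0.0785]
[259 194]
```

View pics/c6.png

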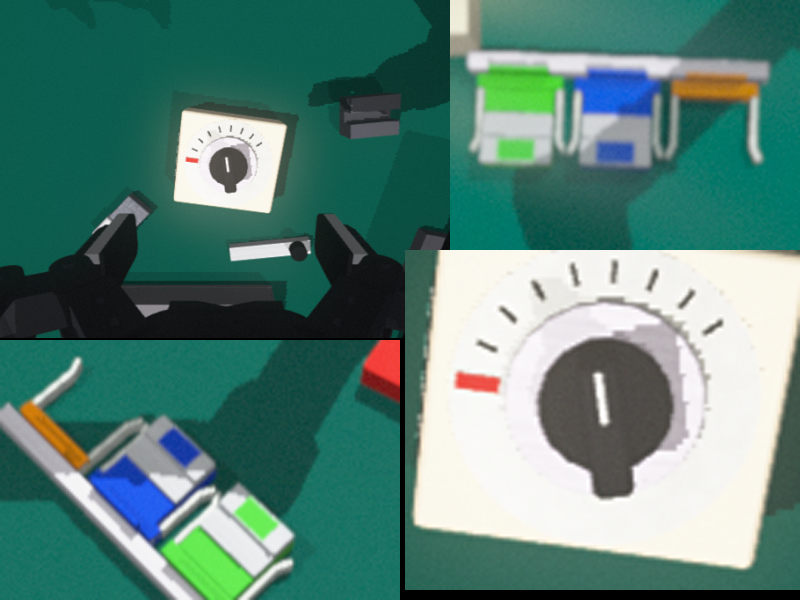

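```bash
python3 - <<'E'
from h import *
C=cam('wrist')
a=cv2.imread('pics/w6.png'); g=cv2.cvtColor(a,cv2.COLOR_BGR2GRAY)
sub=g[170:205,250:268]; ys,xs=np.nonzero(sub>150); print(len(xs))
m=np.zeros(g.shape,np.uint8); m[ys+170,xs+250]=1
n,l,st,ce=cv2.connectedComponentsWithStats(m); i=1+np.argmax(st[1:,4]); print(st[i],ce[i])
yy,xx=np.nonzero(l==i); P=ray(C,np.c_[xx,yy],.089)[:,:2]; c=P.mean(0); u,s,vt=np.linalg.svd(P-c); d=vt[0]*np.sign(vt[0][1]); e=(P-c)@d
ang=np.degrees(np.arctan2(d[1],d[0])); print('line centre',c,'angle',ang,'extent',e.min(),e.max())
# red mark
hsv=cv2.cvtColor(a,cv2.COLOR_BGR2HSV); R=((hsv[...,0]<8)|(hsv[...,0]>172))&(hsv[...,1]>140); R[:139]=0;R[249:]=0;R[:,:195]=0;R[:,323:]=0
yy,xx=np.nonzero(R); q=ray(C,np.c_[xx,yy],.046)[:,:2].mean(0); print('red',q,len(xx))
for k in([.530,-.359],[.5302,-.3586]):
    v=q-k; ra=np.degrees(np.arctan2(v[1],v[0]))%360; print('red dir',ra,'knob',ra-ang, 'offset of line centre perp',np.cross(d,c-np.array(k)))
go([.530,-.359,.12],ang-90)
E
```

```text
50
[256 179   5  17  50] [258.18 186.72]
line centre [ 0.52833072 -0.34852335] angle 97.90721573434757 extent -0.00844913508133199 0.008000839663319182
red [ 0.48421661 -0.35410892] 58
red dir 173.9021634118717 knob 75.99494767752412 offset of line centre perp 0.0002121392389793878
red dir 174.4217542990218 knob 76.51453856467424 offset of line centre perp 0.00046526538336769184
t 16.57 pos [ 0.5273 -0.3297  0.2749] yaw 0.01 gap 1.0 F [ 1.  -0.2 -0.3] q7 0.78
rows shift [  2.7  29.3 154.9] turn -0.138<stdin>:13: DeprecationWarning: Arrays of 2-dimensional vectors are deprecated. Use arrays of 3-dimensional vectors instead. (deprecated in NumPy 2.0)
```

```bash
python3 -m inch '[[-1,3,29,40,-0.138],[-1,3,29,80,-0.138],[-1,3,29,120,-0.138],[-1,3,29,155,-0.138],[-1,3,29,180,-0.138],[-1,3,29,201,-0.138],[-1,3,29,201,-0.138],[-1,3,29,201,-0.138],[-1,3,29,201,-0.138]]'; python3 -c "
from h import *
go([.530,-.359,.073],7.9)"
```

```text
t: 17.32
eef_pos: [0.5309, -0.3596, 0.0755]
eef_rot: [[0.991, 0.137, 0.002], [0.137, -0.991, -0.001], [0.001, 0.002, -1.0]]
force: [0.1, -0.4, 0.5]
finger_gap: 1.001
t 17.32 pos [ 0.5309 -0.3596  0.0755] yaw 7.89 gap 1.0 F [ 0.1 -0.4  0.5] q7 1.04
rows shift [-0.8 -0.7  2.5] turn -0.0
```

```bash
python3 -m inch '[[-1,-0.5,-0.5,2,0],[1,-0.5,-0.5,2,0],[1,-0.5,-0.5,2,0],[1,-0.5,-0.5,2,0],[1,-0.5,-0.5,2,0],[1,-0.5,-0.5,2,0],[1,-0.5,-0.5,2,0],[1,-0.5,-0.5,2,0],[1,-0.5,-0.5,2,0]]' 40; python3 -c "
from h import *
go([.530,-.359,.073],7.9); print(r.sense()['ft_torque'])"
```

```text
t: 18.07
eef_pos: [0.5301, -0.3583, 0.072]
eef_rot: [[0.99, 0.138, 0.001], [0.138, -0.99, -0.0], [0.001, 0.0, -1.0]]
force: [1.1, 0.5, 2.6]
finger_gap: 0.157
t 18.07 pos [ 0.5301 -0.3583  0.072 ] yaw 7.91 gap 0.16 F [1.1 0.5 2.6] q7 1.04
rows shift [-0.2  0.7 -1. ] turn 0.0
[ 0.14003869 -0.14432772  0.02628935]
```

```bash
python3 -m inch '[[1,0,0,0,-0.12],[1,0,0,0,-0.24],[1,0,0,0,-0.36],[1,0,0,0,-0.48],[1,0,0,0,-0.6],[1,0,0,0,-0.72],[1,0,0,0,-0.84],[1,0,0,0,-0.96],[1,0,0,0,-1.06],[1,0,0,0,-1.15]]'; python3 -c "
from h import *
go([.530,-.359,.073],83.9); print(r.sense()['ft_torque'])"; python3 -m inch '[[1,0,0,0,-0.03],[1,0,0,0,-0.06],[1,0,0,0,-0.09],[1,0,0,0,-0.12],[1,0,0,0,-0.15],[1,0,0,0,-0.15]]';python3 -c "
from h import *
go([.530,-.359,.073],83.9); print(r.sense()['ft_torque'])"
```

```text
t: 18.9
eef_pos: [0.529, -0.3594, 0.0721]
eef_rot: [[0.275, 0.961, -0.001], [0.961, -0.275, -0.001], [-0.001, -0.0, -1.0]]
force: [-1.1, -1.0, 2.1]
finger_gap: 0.153
t 18.9 pos [ 0.529  -0.3594  0.0721] yaw 74.01 gap 0.15 F [-1.1 -1.   2.1] q7 2.07
rows shift [ 0.6  0.8 -0.9] turn -0.173
[-0.24417103  0.33430676 -0.07422684]
t: 19.4
eef_pos: [0.529, -0.3595, 0.072]
eef_rot: [[0.133, 0.991, -0.0], [0.991, -0.133, -0.001], [-0.001, -0.0, -1.0]]
force: [-1.7, -1.5, 3.8]
finger_gap: 0.152
t 19.4 pos [ 0.529  -0.3595  0.072 ] yaw 82.37 gap 0.15 F [-1.7 -1.5  3.8] q7 2.2
rows shift [ 0.7  1.  -1. ] turn -0.027
[-0.48643489  0.37966819 -0.03863016]
```

Approach the stop in small turns, watching the moment.

```bash
q(){ python3 -c "
from h import *
s=r.sense();R=s['eef_rot'];print(np.degrees(np.arctan2(R[1][0],R[0][0])).round(2),np.round(s['ft_torque'],3),s['finger_gap'])"; }
python3 -m inch '[[1,0,0,0,-0.02],[1,0,0,0,-0.03],[1,0,0,0,-0.03]]' >/dev/null; q
python3 -m inch '[[1,0,0,0,-0.02],[1,0,0,0,-0.03],[1,0,0,0,-0.03]]' >/dev/null; q
python3 -m inch '[[1,0,0,0,-0.02],[1,0,0,0,-0.03],[1,0,0,0,-0.03]]' >/dev/null; q
```

```text
83.99 [-0.729  0.673 -1.013] 0.1550571432977394
85.73 [-0.764  0.742 -1.64 ] 0.15774091150868882
87.38 [-0.647  0.71  -2.243] 0.15169568165253322
```

```bash
python3 -m inch '[[-1,0,0,0,0],[-1,0,0,0,0],[-1,0,0,0,0],[-1,0,0,0,0],[-1,0,0,-10,0],[-1,0,0,-50,0],[-1,0,0,-90,0],[-1,0,0,-130,0],[-1,0,0,-170,0],[-1,0,0,-200,0]]'; python3 -m inch '[[-1,0,-30,0,0.2],[-1,0,-30,0,0.2],[-1,0,-30,0,0.2],[-1,0,-30,0,0.2]]'; python3 - <<'E'
from h import *
s=r.sense(); print(s['t'],s['eef_pos'],s['finger_gap'])
C,a=shot('wrist','w7.png')
shot('scene','s7.png'); 
for n in('scene','top'):
  C2,_=shot(n,n+'7.png'); b=mask(n,'block_blue',[.67,.05,.02])
  if b:
    v,f=fit([(C2,b[1])],[.67,.05,-.06]); print(n,b[0],v.round(4),np.degrees(v[2]),f,rel(v))
p=proj(C,[.53,-.359,.07])[0].astype(int);print(p)
c=cv2.imread('pics/w7.png')[max(0,p[1]-64):p[1]+64,max(0,p[0]-64):p[0]+64]
o=np.zeros((600,800,3),np.uint8); o[:400,:400]=cv2.resize(c,(400,400),interpolation=2)
o[:300,400:]=cv2.resize(cv2.imread('pics/scene7.png'),(400,300),interpolation=cv2.INTER_AREA)
o[300:,400:]=cv2.resize(cv2.imread('pics/top7.png'),(400,300),interpolation=cv2.INTER_AREA)
cv2.imwrite('pics/c7.png',o)
E
```

```text
t: 20.98
eef_pos: [0.53, -0.3586, 0.2767]
eef_rot: [[0.043, 0.999, 0.004], [0.999, -0.043, -0.002], [-0.002, 0.004, -1.0]]
force: [0.5, -1.2, 0.5]
finger_gap: 0.998
t: 21.32
eef_pos: [0.5002, -0.3565, 0.2724]
eef_rot: [[0.237, 0.971, 0.001], [0.971, -0.237, 0.0], [0.0, 0.001, -1.0]]
force: [0.3, 0.3, 0.1]
finger_gap: 1.001
21.3167 [ 0.500199   -0.35654332  0.27240612] 1.0011679945547611
scene 0.8795597132632148 [ 0.6703  0.0465 -0.103 ] -5.901862415470185 0.08158607279797925 [-2.98051331 -3.19905886]
top 1.4080622991590181 [ 0.6753  0.049  -0.0684] -3.91704241762577 0.033051287258286516 [ 1.85011422 -0.42593391]
[261 192]
```

View pics/c7.png

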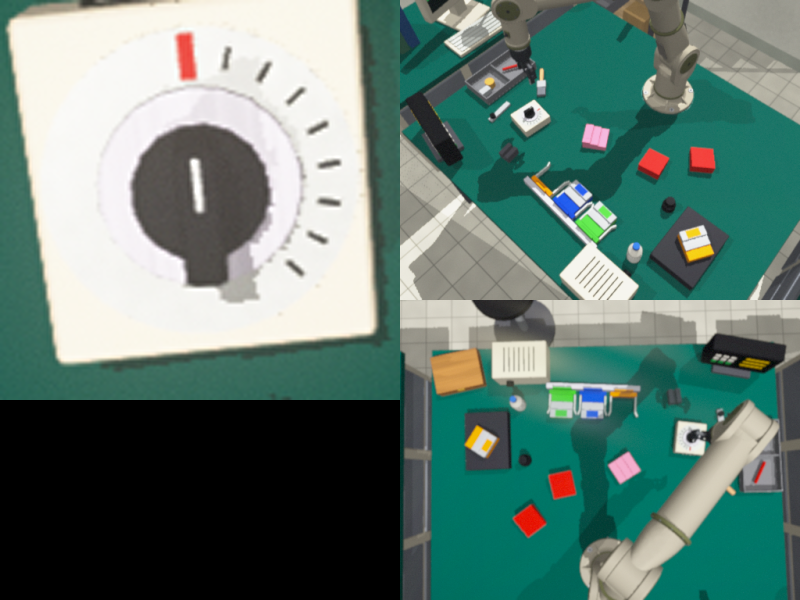

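```bash
python3 -c "
from bench import r
print(r.sign_off())"
```

```text
the job is handed in; nothing more can be done
None
```

The blue setting block is in the blue-labelled bay and the reset knob is turned back to its zero stop. I handed the job in at about 21.5 s of the 61 s allowed, and no verdict came back.

**Block:** I pushed it sideways onto the bay's axis, then straight in with two fingers spread across its end face. Lastly I gave it a central push with the fingers shut. It stopped at the same place in both pushes while the force rose to about 36 N sideways at the wrist, so it is against the back stop.

**Knob:** I gripped it and turned it counter-clockwise about 76° until the turning moment rose to 2.2 N m at the stop. The last wrist picture shows the white line pointing at the red mark.

**Last checks:**
- **Top camera:** the block reads about 2 mm past my estimate of the home position, 0.4 mm off the bay's centreline and within 1° of square. The 2 mm is within the measuring error.
- **Scene camera:** this disagreed, giving 3 mm short of home, 3 mm to one side and 2.6° turned. The bay wall hides part of the block in that view, so I relied on the contact stop and the top camera.
- **Everything else:** the other objects look unmoved in the last pictures. The clamp bar and brush are partly hidden by the arm in the top view. The gripper was open, clear and touching nothing.

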